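# Shim the rocking parcel scale

### The job

The small parcel scale leans onto its short foot and rocks. With the fingertips, push the taller of the two wooden wedge shims along the board, thin end first, under that foot until the foot stands on the shim's level part and the scale stands level. Only push: do not pinch or lift the shim, do not touch the scale or shove it from its place, and leave the lower shim, the tin and the stack of tags where they are.

Things in the scene. Friction and masses are not known exactly. Their poses are not given: they have to be found in the camera images.
- board_top (a point): Centre of the top of the white packing board that lies fixed on the tables and carries the scale and both shims: 305 (x) by 650 (y) mm, its top 8 mm above the work surface z = 0. Every height below counts from this top
- scale_small: The small parcel scale, loose, 1.6 kg: grey body, square steel platter, display nose on its -x side. Origin: footprint centre, level with the undersides of its long feet. Body within x -122..+88, y -80..+80 mm, 80 mm high. Four black ball feet (24 mm across) at x = +-75, y = +-100 mm, under lugs 24 mm wide that reach to y = +-116 mm, undersides 35 mm above the board, nuts to 50 mm
- short_foot (a point): Lowest point of the scale's short foot, at (-75, -100) mm in the scale's frame (near right corner as the robot sees it), 10 mm shorter than the others: at the start it rests on the board and the scale leans about 0.08 rad down to it; with the scale level it is 10 mm up. The clear way under it for a shim is along the scale's +y direction
- scale_top (a point): Centre of the scale's platter top, 78 mm above the scale's origin; its z axis is the platter's normal
- shim_tall: The taller wooden wedge shim, 110 long, 36 wide, 10 mm high, 0.06 kg. Origin: centre of its underside; +x runs to the thin end. Level top from x = -55 (thick end) to -5 mm, then a ramp down to 1.5 mm thick at x = +55. It lies flat on the right of the scale, thin end roughly along the scale's +y, some 6 cm further from the robot than the short foot
- shim_tall_mid (a point): Middle of the taller shim, 5 mm above its underside
- shim_low: The lower wooden wedge shim, not to be used: 65 long, 36 wide, 5 mm high. Origin: centre of its underside; +x runs to the thin end. It lies in line with the taller shim, nearer to the scale or farther from it
- small_tin: Small round tin, 66 mm across, 57 mm high, a bystander. Origin: centre of its underside
- tag_stack: Stack of tags, 88 x 57 x 17 mm, a bystander. Origin: centre of its underside

How it is judged:
By the outcome, as a careful person would: the job done as asked, in the order asked, and still so for the second after the job is handed in, with the robot touching nothing.
It also fails if it takes over 54 s, if anything falls off the work surface, if the arm or the gripper's body presses on something with over 40 N, if the wrist force passes 120 N, or if a joint passes its speed limit or range.

### The arm

A 6-joint arm with a two-finger parallel gripper is mounted at the origin on the work surface; the furniture and walls round the work are solid. World frame = base frame: x ahead of the robot, y to its left, z up, the work surface at z = 0. Lengths are in m, angles in rad, forces in N, time in s.
With the tool pointing down it reaches from about 0.375 to 0.9 m from the base axis. Payload 3.1 kg.
Tool frame: the origin (TCP) lies midway between the tips of the shut fingers; the grasp point (between the pads) lies 19 mm behind it; z points along the fingers, y is the direction in which the jaws open and shut (so a half turn about z gives the same grasp; the last joint's range is limited). The gripper opens to 85 mm and grips with 20 to 120 N. Pads are 22 mm wide; open, the fingers measure 114 mm over their backs; the gripper's body (76 mm by 85 mm) begins 54 mm behind the grasp point. The pads swing forward as they close: fully open they stand 13 mm farther back than shut.
Start: joints at [-1.308, 0.527, 1.433, -0, 1.181, -0.178], TCP at [0.267, -0.565, 0.231] pointing down, gripper open.
Joint ranges: [-3.08, 3.08], [-0.75, 2.2], [0.22, 2.44], [-1.43, 4.57], [0, 2.65], [-2.85, 2.85]. Speed limits (rad/s): [2.79, 2.79, 3.14, 3.14, 3.14, 3.14].

### API

Orientations are given as a unit quaternion [x, y, z, w].
In Python, from station import manip gives the robot as it stands.
- The arm moves only by the tool servo_tool, never from a script. Its argument "increments" is a list of rows, each an object with "hand": the closure, from 0 (fully open) to 1 (shut); "travel": the shift along the tool's x, y, z in mm, a list of three; "yaw": the turn about the tool's z in degrees. A call has 1 to 20 rows; each row shifts and turns the commanded pose from where the row before left it, along the tool's axes as they then stand; what a row does not reach is not made up. A row lasts 1/10 s, in which the tool goes at most 50 mm and 8.59 degrees, less where a joint would pass 70% of its speed; a pose out of reach is approached as far as the arm can. A call with a gripper value outside its range is refused whole. The fingers move at their own pace and stop on an object; "newtons" is the grip in N (left out, the last holds). Time passes only in rows, so rows that do not move let the fingers close. It gives the time, the measured TCP pose, the force and the opening at its end, in the units of the state.
- manip.sense(): the state, without advancing time (a new reading comes with each control period).
- manip.snapshot(name): name is "scene" or "top" or "wrist"; returns a dict with "pixels" (400x640x3 uint8, blue, green, red), "fx", "fy", "cx", "cy" (pixels), "R" (3x3) and "t" (3): a world point X has camera coordinates R X + t. Camera axes: x right, y down, z forward; pixel columns grow to the right and rows downward; lengths in m; the calibration is good to about 2 mm. A picture is of the moment at which its call begins. There is no depth.
- manip.sign_off(): hands the job in, once; it reports no verdict.
The state is a dict: "t": time; "q": joint angles; "qd": joint speeds; "tau": joint torques, N m; "tcp_pos": TCP position; "tool_rot": TCP orientation; "force": force on the tool from outside, world axes, zero at the start; "ft_torque": the same for the moment, N m; "finger_gap": opening from 0.0 (shut) to 1.0 (fully open).
Only numpy, scipy, OpenCV 4.12 (cv2) and the standard library are available. Lean on these libraries where they do the work, as an engineer would, in place of code of your own. Each camera call takes 0.05 s, during which the arm holds its last target.

## Working session

There is one attempt and no reset: what is moved stays moved. The work goes in short steps, Python scripts to look and compute and a tool call to move; the robot and the scene stay as the last step left them, time stands still between calls to the robot, and variables do not carry over. Pictures are saved under pics/ and viewed, and the job is handed in when it is done.

Besides the shell and the picture viewer there is one more tool, called after "Request:" in YAML: its name, and indented under it one key for each argument. servo_tool: Moves the arm, as the interface text tells. Its arguments: {"type":"object","properties":{"increments":{"type":"array","items":{"type":"object","properties":{"hand":{"type":"number"},"travel":{"type":"array","items":{"type":"number"}},"yaw":{"type":"number"}}}},"newtons":{"type":"number"}},"required":["increments"]}

```bash
ls; mkdir -p pics; cat > h.py <<'E'
import numpy as np, cv2, pickle
from station import manip
def snap(n,f):
    s=manip.snapshot(n); cv2.imwrite('pics/'+f+'.png',np.asarray(s['pixels'])); pickle.dump({k:np.asarray(s[k]) for k in s},open(f+'.pkl','wb')); return s
def ray(s,u,v,z):
    R=np.array(s['R']);t=np.array(s['t']); c=-R.T@t
    d=R.T@np.array([(u-s['cx'])/s['fx'],(v-s['cy'])/s['fy'],1]); return c+d*(z-c[2])/d[2]
def proj(s,X):
    p=np.array(s['R'])@np.array(X)+np.array(s['t']); return np.array([s['fx']*p[0]/p[2]+s['cx'],s['fy']*p[1]/p[2]+s['cy']])
E
python3 - <<'E'
from h import *
for n in('scene','top','wrist'): snap(n,n+'0')
s=manip.sense(); print(s)
E
```

```text
pics
{'t': 0.15, 'q': array([-1.30848714e+00,  5.28256275e-01,  1.43358318e+00,  7.55142917e-06,
        1.18135163e+00, -1.78503764e-01]), 'qd': array([ 4.71912145e-04, -1.81413347e-03, -2.33473506e-03,  3.01723819e-04,
        5.79726402e-05,  1.07198533e-03]), 'tau': array([ 6.64544186e-04, -4.42744517e+01, -1.78275973e+01, -3.33648559e-04,
        5.63150345e-03, -8.25670924e-06]), 'tcp_pos': array([ 0.26656133, -0.56473096,  0.23056404]), 'tool_rot': array([ 9.75808666e-01,  2.18624810e-01, -2.99907998e-05, -7.98662166e-04]), 'force': array([0.06090625, 0.46274827, 0.16130282]), 'ft_torque': array([ 0.01502798,  0.02174864, -0.01460058]), 'finger_gap': 1.004145038397623}
```

View pics/scene0.png

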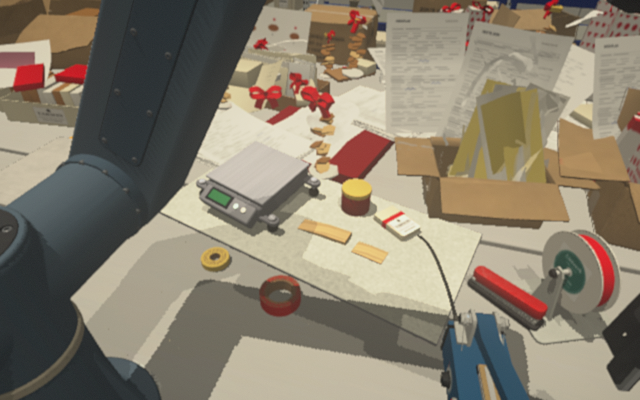

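View pics/top0.png

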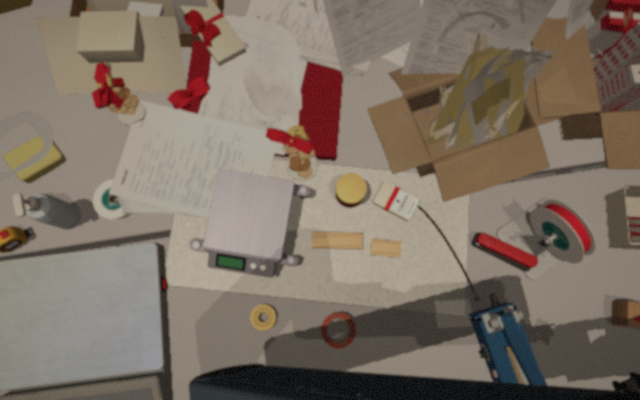

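View pics/wrist0.png

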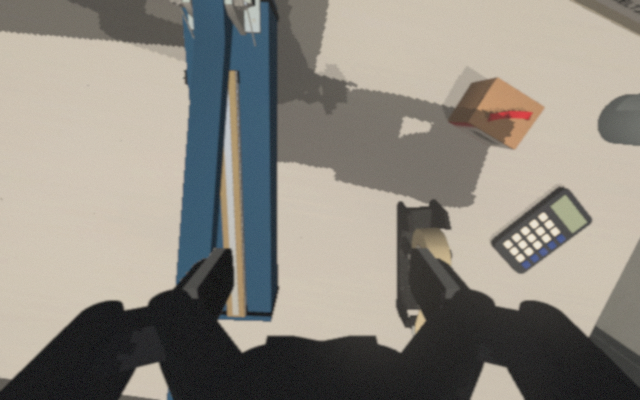

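```bash
python3 - <<'E'
from h import *
import pickle
for n in('top','scene'):
    s=pickle.load(open(n+'0.pkl','rb')); im=s['pixels']
    print(n,s['fx'],-s['R'].T@s['t'])
    hsv=cv2.cvtColor(im,cv2.COLOR_BGR2HSV)
    m=cv2.inRange(hsv,(8,70,120),(30,255,255))
    cs,_=cv2.findContours(m,cv2.RETR_EXTERNAL,cv2.CHAIN_APPROX_NONE)
    for c in cs:
        a=cv2.contourArea(c)
        x,y,w,h=cv2.boundingRect(c)
        if a>200 and 280<x<420 and 150<y<290:
            print('area',a,(x,y,w,h))
            for z in (0.018,0.013):
                P=np.array([ray(s,u,v,z)[:2] for u,v in c[:,0]])
                r=cv2.minAreaRect((P*1000).astype(np.float32)); print(z,np.round(r[0],1),np.round(r[1],1),round(r[2],1))
    if n=='top':
        k=cv2.resize(im[150:310,150:430],None,fx=2.85,fy=2.85,interpolation=cv2.INTER_CUBIC)
    else: k=cv2.resize(im[130:290,180:460],None,fx=2.85,fy=2.85,interpolation=cv2.INTER_CUBIC)
    cv2.imwrite('pics/z_'+n+'.png',k)
E
```

```text
top 461.94232143540495 [ 0.36539408 -0.05977626  1.01150017]
area 445.0 (371, 239, 30, 19)
0.018 [ 501.3 -185.5] [64.7 35.7] 89.0
0.013 [ 501.9 -186.1] [65.  35.9] 89.0
area 775.5 (311, 232, 52, 17)
0.018 [507.  -78.8] [ 34.9 110.7] 5.8
0.013 [507.7 -78.9] [ 35.1 111.3] 5.8
area 729.0 (335, 173, 33, 30)
0.018 [627.1 -99.5] [68.1 69.1] 51.0
0.013 [628.5 -99.7] [68.5 69.4] 51.0
scene 411.8126553651753 [-0.0556893  -0.39187823  0.58819817]
area 410.5 (351, 241, 37, 23)
0.018 [ 494.9 -190.6] [37.7 64.6] 0.3
0.013 [ 499.7 -188.8] [38.1 65.2] 0.3
area 621.0 (298, 219, 54, 26)
0.018 [503.7 -84.1] [ 41.8 108.8] 4.8
0.013 [508.6 -81.4] [ 42.1 109.7] 4.8
area 501.5 (341, 178, 31, 22)
0.018 [670.7 -73.9] [84.2 72.1] 32.1
0.013 [677.  -71.2] [84.9 72.7] 32.1
```

View pics/z_top.png

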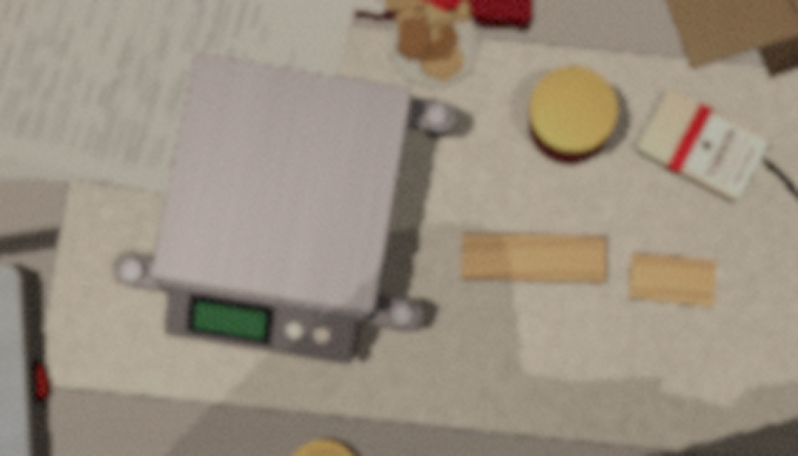

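View pics/z_scene.png

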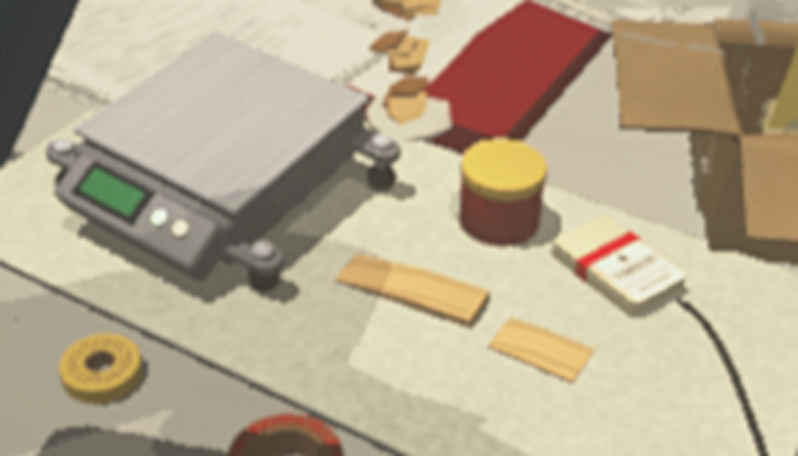

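```bash
python3 - <<'E'
from h import *
s=pickle.load(open('top0.pkl','rb')); im=s['pixels']
f=lambda u,v:(u/2.85+150,v/2.85+150)
A=ray(s,*f(402,313),.046)[:2]*1e3;B=ray(s,*f(131,268),.056)[:2]*1e3;C=ray(s,*f(437,117),.056)[:2]*1e3
print(A,B,C,np.linalg.norm(B-A),np.linalg.norm(C-A))
for d in(B-A,C-A): print(np.degrees(np.arctan2(d[1],d[0])))
print('dot',np.dot(B-A,C-A))
# scene check of short foot ball on board
s2=pickle.load(open('scene0.pkl','rb'))
g=lambda u,v:(u/2.85+180,v/2.85+130)
print('scene nut',ray(s2,*g(262,250),.046)[:2],'ball',ray(s2,*g(264,277),.02)[:2])
hsv=cv2.cvtColor(im,cv2.COLOR_BGR2HSV)
m=cv2.inRange(hsv,(8,70,120),(30,255,255))
for x,y,w,h in((305,225,62,30),(368,232,40,32)):
    v,u=np.nonzero(m[y:y+h,x:x+w]); P=np.array([ray(s,a+x,b+y,.014)[:2]*1e3 for a,b in zip(u,v)])
    c=P.mean(0);ev,V=np.linalg.eigh(np.cov((P-c).T));d=V[:,1]*np.sign(V[1,1]); q=(P-c)@d
    print('shim',c,np.degrees(np.arctan2(d[1],d[0])),np.sqrt(12*ev),c+d*55,c-d*55)
q=manip.sense()['tool_rot']
from scipy.spatial.transform import Rotation as Ro
print(Ro.from_quat(q).as_matrix())
E
```

```text
[451.82077788  12.34392559] [463.52087423 212.14167432] [598.90901053   2.29821603] 200.14003260459089 147.43088030367002
86.64860371818745
-3.9070720997502963
dot -286.1636599876122
scene nut [0.45146602 0.00998096] ball [0.45188565 0.01010801]
shim [507.67089641 -79.75441993] 94.52407268001181 [ 36.10730075 109.76751515] [503.33260965 -24.92578446] [ 512.00918317 -134.58305541]
shim [ 501.6553702  -186.16764151] 89.25174294266124 [35.61306361 64.34167241] [ 502.37362499 -131.17233162] [ 500.9371154  -241.16295141]
[[ 9.04406383e-01  4.26671921e-01 -4.07745294e-04]
 [ 4.26672017e-01 -9.04405109e-01  1.54556946e-03]
 [ 2.90684165e-04 -1.57179639e-03 -9.99998722e-01]]
```

Request:
servo_tool:
  increments:
    - {"hand": 1, "travel": [0, 0, -10], "yaw": 7.2}
    - {"hand": 1, "travel": [0, 0, -10], "yaw": 7.2}
    - {"hand": 1, "travel": [0, 0, -10], "yaw": 7.2}
    - {"hand": 1, "travel": [0, 0, -10], "yaw": 7.2}
    - {"hand": 1, "travel": [0, 0, 0], "yaw": 0}
  newtons: 20

```text
t: 0.65
tcp_pos: [0.2669, -0.5659, 0.2725]
tool_rot: [1.0, -0.031, 0.0, 0.001]
force: [-0.2, 0.2, -0.2]
finger_gap: 0.139
```

```bash
cat >> h.py <<'E'
from scipy.spatial.transform import Rotation as Ro
def to(x,y,z):
    s=manip.sense(); M=Ro.from_quat(s['tool_rot']).as_matrix(); p=s['tcp_pos']
    print('t',s['t'],'p',np.round(p*1e3,1),'xang',np.degrees(np.arctan2(M[1,0],M[0,0])).round(2),'F',np.round(s['force'],1),'gap',round(s['finger_gap'],3))
    print('tool mm',np.round(M.T@(np.array([x,y,z])-p)*1e3,1))
E
python3 -c "
from h import *
to(.558,-.0915,.1)"
```

```text
t 0.65 p [ 266.9 -565.9  272.5] xang -3.53 F [-0.2  0.2 -0.2] gap 0.139
tool mm [ 261.2 -491.9  171.5]
```

Request:
servo_tool:
  increments:
    - {"hand": 1, "travel": [8, -16, 0], "yaw": 0}
    - {"hand": 1, "travel": [16, -30, 0], "yaw": 0}
    - {"hand": 1, "travel": [16, -30, 0], "yaw": 0}
    - {"hand": 1, "travel": [16, -30, 0], "yaw": 0}
    - {"hand": 1, "travel": [16, -30, 0], "yaw": 0}
    - {"hand": 1, "travel": [16, -30, 0], "yaw": 0}
    - {"hand": 1, "travel": [16, -30, 0], "yaw": 0}
    - {"hand": 1, "travel": [16, -30, 0], "yaw": 0}
    - {"hand": 1, "travel": [16, -30, 0], "yaw": 0}
    - {"hand": 1, "travel": [16, -30, 0], "yaw": 0}
    - {"hand": 1, "travel": [16, -30, 0], "yaw": 0}
    - {"hand": 1, "travel": [16, -30, 0], "yaw": 0}
    - {"hand": 1, "travel": [16, -30, 15], "yaw": 0}
    - {"hand": 1, "travel": [16, -30, 25], "yaw": 0}
    - {"hand": 1, "travel": [16, -30, 30], "yaw": 0}
    - {"hand": 1, "travel": [16, -30, 30], "yaw": 0}
    - {"hand": 1, "travel": [13, -26, 30], "yaw": 0}
    - {"hand": 1, "travel": [0, 0, 30], "yaw": 0}
    - {"hand": 1, "travel": [0, 0, 10], "yaw": 0}
    - {"hand": 1, "travel": [0, 0, 0], "yaw": 0}

```text
t: 2.65
tcp_pos: [0.5556, -0.089, 0.0995]
tool_rot: [1.0, -0.03, -0.003, -0.001]
force: [-0.2, 0.3, 0.5]
finger_gap: 0.005
```

```bash
python3 -c "
from h import *
to(.558,-.0915,.0115)
snap('wrist','w1');snap('scene','s1')"
```

```text
t 2.65 p [555.6 -89.   99.5] xang -3.45 F [-0.2  0.3  0.5] gap 0.005
tool mm [ 3.   2.5 88. ]
```

View pics/w1.png

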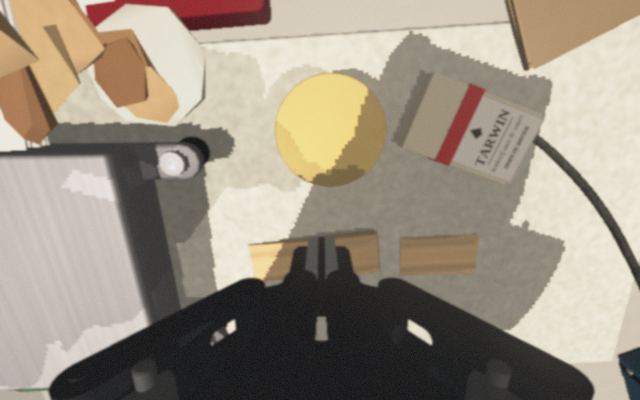

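View pics/s1.png

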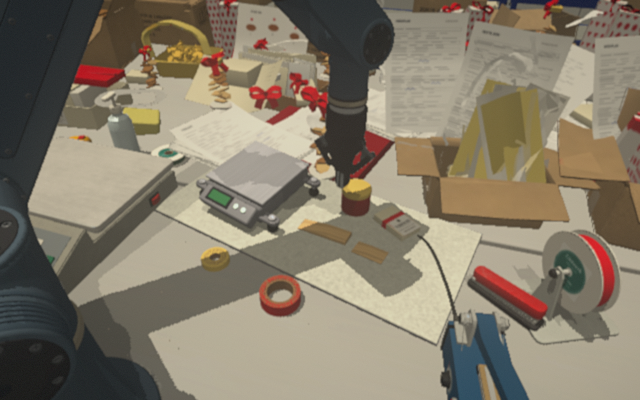

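Request:
servo_tool:
  increments:
    - {"hand": 1, "travel": [1, 1, 15], "yaw": 0}
    - {"hand": 1, "travel": [1, 1, 25], "yaw": 0}
    - {"hand": 1, "travel": [1, 0, 25], "yaw": 0}
    - {"hand": 1, "travel": [0, 0, 13], "yaw": 0}
    - {"hand": 1, "travel": [0, 0, 5], "yaw": 0}
    - {"hand": 1, "travel": [0, 0, 3], "yaw": 0}
    - {"hand": 1, "travel": [0, 0, 0], "yaw": 0}
    - {"hand": 1, "travel": [0, 0, 0], "yaw": 0}

```text
t: 3.55
tcp_pos: [0.5611, -0.0927, 0.0162]
tool_rot: [1.0, -0.031, 0.001, 0.0]
force: [-0.8, -0.5, 0.4]
finger_gap: 0.001
```

```bash
python3 -c "
from h import *
to(.478,-.0865,.0115)
snap('wrist','w2')"
```

```text
t 3.55 p [561.1 -92.7  16.2] xang -3.54 F [-0.8 -0.5  0.4] gap 0.001
tool mm [-83.3  -1.1   4.6]
```

View pics/w2.png

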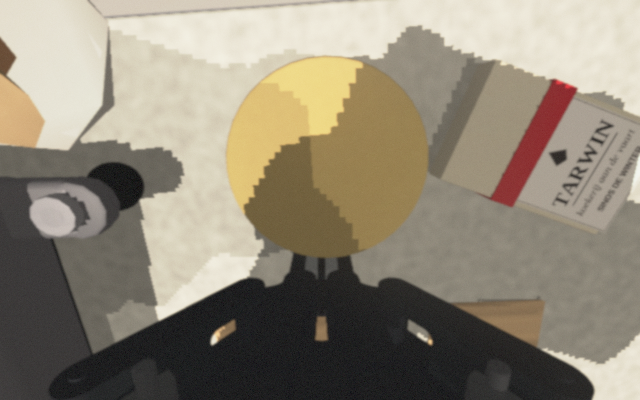

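Request:
servo_tool:
  increments:
    - {"hand": 1, "travel": [0, 0, 2.5], "yaw": 0}
    - {"hand": 1, "travel": [0, 0, 2], "yaw": 0}
    - {"hand": 1, "travel": [0, 0, 0], "yaw": 0}
    - {"hand": 1, "travel": [-6, 0, 0], "yaw": 0}
    - {"hand": 1, "travel": [-6, 0, 0], "yaw": 0}
    - {"hand": 1, "travel": [-5, 0, 0], "yaw": 0}
    - {"hand": 1, "travel": [-5, 0, 0], "yaw": 0}
    - {"hand": 1, "travel": [-5, 0, 0], "yaw": 0}
    - {"hand": 1, "travel": [-5, 0, 0], "yaw": 0}
    - {"hand": 1, "travel": [-5, 0, 0], "yaw": 0}
    - {"hand": 1, "travel": [0, 0, 0], "yaw": 0}

```text
t: 4.7
tcp_pos: [0.5224, -0.0899, 0.0108]
tool_rot: [1.0, -0.031, -0.001, -0.0]
force: [0.7, 0.4, 0.3]
finger_gap: 0.001
```

```bash
cat >> h.py <<'E'
def shims(s,z=.014,box=(270,190,180,130)):
    im=np.asarray(s['pixels']); hsv=cv2.cvtColor(im,cv2.COLOR_BGR2HSV)
    m=cv2.inRange(hsv,(8,70,60),(30,255,255)); x,y,w,h=box; k=np.zeros_like(m);k[y:y+h,x:x+w]=m[y:y+h,x:x+w]
    n,L,st,_=cv2.connectedComponentsWithStats(k)
    for i in range(1,n):
        if st[i,4]<150: continue
        v,u=np.nonzero(L==i); P=np.array([ray(s,a,b,z)[:2]*1e3 for a,b in zip(u,v)])
        c=P.mean(0);ev,V=np.linalg.eigh(np.cov((P-c).T));d=V[:,1]*np.sign(V[1,1])
        print('shim',st[i],np.round(c,1),'ang',round(np.degrees(np.arctan2(d[1],d[0])),1),np.sqrt(12*ev).round(1))
E
python3 -c "
from h import *
to(.478,-.0865,.0115)
s=snap('top','t3');shims(s);s=snap('scene','s3');shims(s)"
```

```text
t 4.7 p [522.4 -89.9  10.8] xang -3.55 F [0.7 0.4 0.3] gap 0.001
tool mm [-44.5  -0.7  -0.7]
shim [353 190  19  16 177] [659.7 -95.2] ang 26.0 [38.6 45.5]
shim [424 190  26  31 667] [ 723.2 -255.8] ang 19.4 [ 53.2 107.4]
shim [293 222  54  28 727] [490.5 -83.5] ang 93.7 [ 41.7 107.7]
shim [351 241  37  23 452] [ 498.3 -189.7] ang 90.7 [37.7 64.9]
shim [270 278  27  26 346] [334.2 -96.3] ang 56.6 [45.4 54.3]
```

View pics/t3.png

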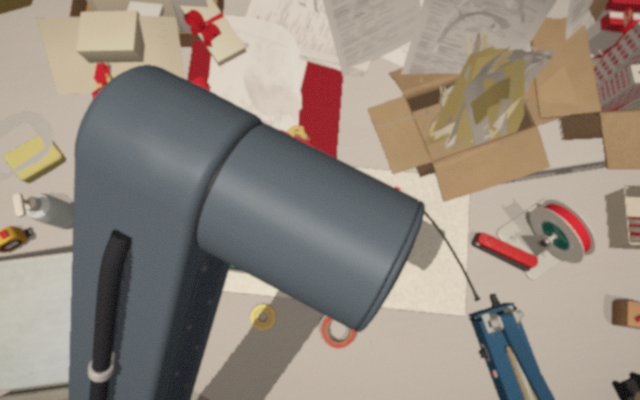

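View pics/s3.png

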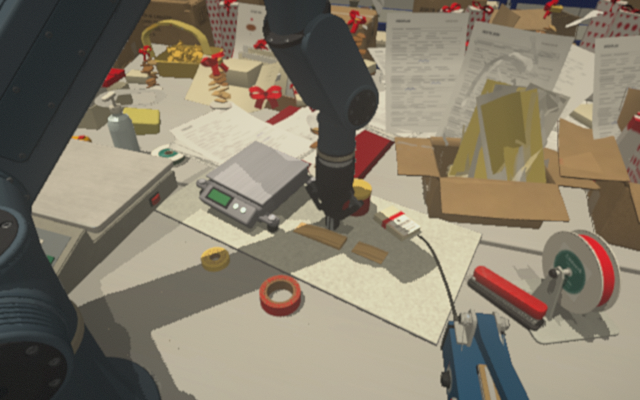

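Request:
servo_tool:
  increments:
    - {"hand": 1, "travel": [4, 3, 0], "yaw": 0}
    - {"hand": 1, "travel": [0, 5, 0], "yaw": 0}
    - {"hand": 1, "travel": [-4, 0, 0], "yaw": 0}
    - {"hand": 1, "travel": [-4, 0, 0], "yaw": 0}
    - {"hand": 1, "travel": [-4, 0, 0], "yaw": 0}
    - {"hand": 1, "travel": [-4, 0, 0], "yaw": 0}
    - {"hand": 1, "travel": [-4, 0, 0], "yaw": 0}
    - {"hand": 1, "travel": [-4, 0, 0], "yaw": 0}
    - {"hand": 1, "travel": [-4, 0, 0], "yaw": 0}
    - {"hand": 1, "travel": [-4, 0, 0], "yaw": 0}
    - {"hand": 1, "travel": [0, 0, 0], "yaw": 0}

```text
t: 5.9
tcp_pos: [0.4941, -0.0962, 0.0108]
tool_rot: [1.0, -0.031, -0.001, -0.0]
force: [-0.2, 0.2, -0.5]
finger_gap: 0.001
```

```bash
python3 -c "
from h import *
to(.478,-.0865,.0115)
s=snap('scene','s4');shims(s)
cv2.imwrite('pics/s4z.png',cv2.resize(np.asarray(s['pixels'])[130:290,180:460],None,fx=2.85,fy=2.85,interpolation=cv2.INTER_CUBIC))"
```

```text
t 5.9 p [494.1 -96.2  10.8] xang -3.55 F [-0.2  0.2 -0.5] gap 0.001
tool mm [-16.7  -8.7  -0.7]
shim [348 190  24  17 242] [655.6 -89.4] ang 128.7 [44.6 52.7]
shim [424 190  26  31 668] [ 723.1 -255.8] ang 19.3 [ 53.1 107.6]
shim [285 226  53  33 755] [465.1 -78.5] ang 84.5 [ 40.7 108.2]
shim [351 241  37  23 453] [ 498.4 -189.9] ang 91.1 [37.8 65. ]
shim [270 278  27  26 344] [334.2 -96.2] ang 56.8 [45.3 54.5]
```

View pics/s4z.png

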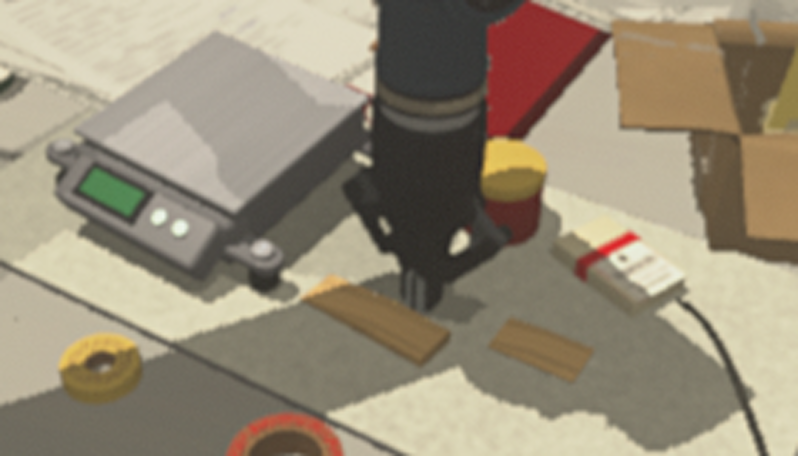

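Request:
servo_tool:
  increments:
    - {"hand": 1, "travel": [4, -2, 0], "yaw": 0}
    - {"hand": 1, "travel": [0, -5, 0], "yaw": 0}
    - {"hand": 1, "travel": [-4, 0, 0], "yaw": 0}
    - {"hand": 1, "travel": [-4, 0, 0], "yaw": 0}
    - {"hand": 1, "travel": [-4, 0, 0], "yaw": 0}
    - {"hand": 1, "travel": [-4, 0, 0], "yaw": 0}
    - {"hand": 1, "travel": [-4, 0, 0], "yaw": 0}
    - {"hand": 1, "travel": [0, 0, 0], "yaw": 0}

```text
t: 6.75
tcp_pos: [0.4785, -0.0883, 0.0108]
tool_rot: [1.0, -0.031, -0.001, -0.0]
force: [-0.3, 0.0, 0.3]
finger_gap: 0.002
```

```bash
python3 -c "
from h import *
to(.478,-.0865,.0115)
s=snap('scene','s5');shims(s)"
```

```text
t 6.75 p [478.5 -88.3  10.8] xang -3.57 F [-0.3  0.   0.3] gap 0.002
tool mm [-0.6 -1.8 -0.7]
shim [340 190  32  17 296] [653.1 -83.6] ang 116.1 [42.9 66.6]
shim [424 190  26  31 668] [ 723.4 -255.7] ang 19.8 [ 53.4 107.4]
shim [280 231  54  33 784] [448.3 -78.6] ang 85.8 [ 40.8 107.6]
shim [351 241  37  23 456] [ 498.3 -189.9] ang 90.9 [37.8 65.2]
shim [270 278  27  26 344] [334.2 -96.2] ang 56.6 [45.3 54.5]
```

Request:
servo_tool:
  increments:
    - {"hand": 1, "travel": [6, 0, 0], "yaw": 0}
    - {"hand": 1, "travel": [6, 0, 0], "yaw": 0}
    - {"hand": 1, "travel": [0, 10, -20], "yaw": 0}
    - {"hand": 1, "travel": [0, 20, -30], "yaw": 0}
    - {"hand": 1, "travel": [0, 20, -10], "yaw": 0}
    - {"hand": 1, "travel": [0, 15, 0], "yaw": 0}
    - {"hand": 1, "travel": [0, 0, 0], "yaw": -7.5}
    - {"hand": 1, "travel": [0, 0, 0], "yaw": -7.5}
    - {"hand": 1, "travel": [0, 0, 0], "yaw": -7.5}
    - {"hand": 1, "travel": [0, 0, 0], "yaw": -7.5}
    - {"hand": 1, "travel": [0, 0, 0], "yaw": -7.5}
    - {"hand": 1, "travel": [0, 0, 0], "yaw": -7.5}
    - {"hand": 1, "travel": [0, 0, 0], "yaw": -7.5}
    - {"hand": 1, "travel": [0, 0, 0], "yaw": -7.5}
    - {"hand": 1, "travel": [0, 0, 0], "yaw": -7.5}
    - {"hand": 1, "travel": [0, 0, 0], "yaw": -7.5}
    - {"hand": 1, "travel": [0, 0, 0], "yaw": -7.5}
    - {"hand": 1, "travel": [0, 0, 0], "yaw": -7.5}
    - {"hand": 1, "travel": [0, 0, 0], "yaw": 0}

```text
t: 8.7
tcp_pos: [0.4874, -0.154, 0.07]
tool_rot: [0.729, 0.685, -0.0, -0.001]
force: [0.3, -0.4, -0.1]
finger_gap: -0.001
```

```bash
python3 -c "
from h import *
to(.4433,-.155,.0112)
s=snap('scene','s6');shims(s)
cv2.imwrite('pics/s6z.png',cv2.resize(np.asarray(s['pixels'])[130:290,180:460],None,fx=2.85,fy=2.85,interpolation=cv2.INTER_CUBIC))
s=snap('wrist','w6')"
```

```text
t 8.7 p [ 487.4 -154.    70. ] xang 86.44 F [ 0.3 -0.4 -0.1] gap -0.001
tool mm [ -3.7 -43.9  58.8]
shim [424 190  26  31 667] [ 723.3 -255.8] ang 19.6 [ 53.2 107.3]
shim [280 231  54  33 778] [448.1 -78.1] ang 85.6 [ 40.1 108.9]
shim [351 241  37  23 451] [ 498.3 -189.8] ang 91.3 [37.7 64.7]
shim [270 275  27  29 372] [336.  -95.8] ang 42.6 [46.  56.9]
```

View pics/s6z.png

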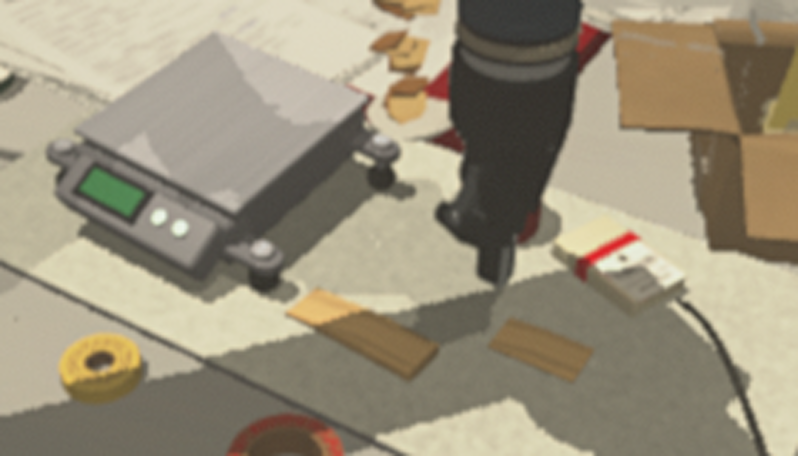

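View pics/w6.png

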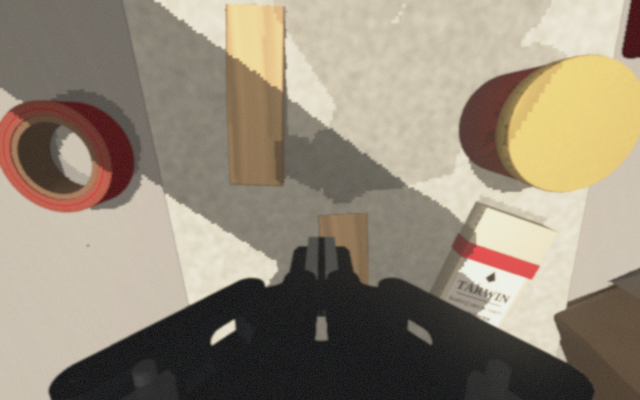

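```bash
python3 -c "
from h import *
s=pickle.load(open('w6.pkl','rb'))
T=[ray(s,230,185,.018),ray(s,283,185,.018)];N=[ray(s,227,4,.0095),ray(s,284,6,.0095)]
a=(T[0]+T[1])/2*1e3;b=(N[0]+N[1])/2*1e3;print(a,b,np.linalg.norm(a-b),np.linalg.norm(T[0]-T[1])*1e3,np.degrees(np.arctan2(*(b-a)[1::-1])))
"
```

```text
[ 445.3610522  -127.25500578   18.        ] [456.7277332  -18.59459171   9.5       ] 109.5834705728454 35.87111636010206 84.02815823604664
```

Request:
servo_tool:
  increments:
    - {"hand": 1, "travel": [-2, -10, 0], "yaw": 0}
    - {"hand": 1, "travel": [-2, -20, 10], "yaw": 0}
    - {"hand": 1, "travel": [0, -12, 20], "yaw": 0}
    - {"hand": 1, "travel": [0, 0, 18], "yaw": 0}
    - {"hand": 1, "travel": [0, 0, 7], "yaw": 0}
    - {"hand": 1, "travel": [0, 0, 3], "yaw": 0}
    - {"hand": 1, "travel": [0, 0, 0], "yaw": 0}
    - {"hand": 1, "travel": [0, 0, 0], "yaw": 0}

```text
t: 9.6
tcp_pos: [0.4458, -0.1557, 0.0133]
tool_rot: [0.729, 0.685, 0.0, 0.001]
force: [0.6, 0.5, 0.2]
finger_gap: -0.002
```

```bash
python3 -c "
from h import *
to(.445,-.138,.0112)
s=snap('scene','s7');shims(s)
cv2.imwrite('pics/s7z.png',cv2.resize(np.asarray(s['pixels'])[130:290,180:460],None,fx=2.85,fy=2.85,interpolation=cv2.INTER_CUBIC))"
```

```text
t 9.6 p [ 445.8 -155.7   13.3] xang 86.45 F [0.6 0.5 0.2] gap -0.002
tool mm [17.7 -1.9  2.1]
shim [424 190  26  31 665] [ 723.3 -255.8] ang 19.4 [ 53.1 107. ]
shim [280 231  53  33 741] [447.3 -76.2] ang 83.1 [ 38.2 108.3]
shim [351 241  37  23 454] [ 498.3 -189.8] ang 91.4 [37.7 65.2]
shim [270 278  27  26 349] [334.1 -96.4] ang 54.9 [45.1 54.9]
```

View pics/s7z.png

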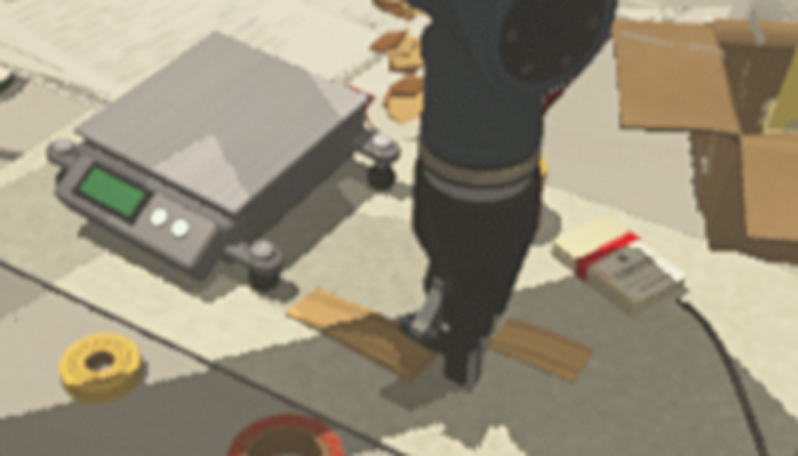

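Request:
servo_tool:
  increments:
    - {"hand": 1, "travel": [0, 0, 2], "yaw": 0}
    - {"hand": 1, "travel": [4, 0, 0], "yaw": 0}
    - {"hand": 1, "travel": [4, 0, 0], "yaw": 0}
    - {"hand": 1, "travel": [4, 0, 0], "yaw": 0}
    - {"hand": 1, "travel": [4, 0, 0], "yaw": 0}
    - {"hand": 1, "travel": [4, 0, 0], "yaw": 0}
    - {"hand": 1, "travel": [4, 0, 0], "yaw": 0}
    - {"hand": 1, "travel": [4, 0, 0], "yaw": 0}
    - {"hand": 1, "travel": [4, 0, 0], "yaw": 0}
    - {"hand": 1, "travel": [0, 0, 0], "yaw": 0}

```text
t: 10.65
tcp_pos: [0.4471, -0.1229, 0.0108]
tool_rot: [0.728, 0.685, -0.0, -0.0]
force: [0.5, -0.1, -0.1]
finger_gap: 0.004
```

```bash
python3 -c "
from h import *
to(.445,-.138,.0112)
s=snap('scene','s8');shims(s)
cv2.imwrite('pics/s8z.png',cv2.resize(np.asarray(s['pixels'])[130:290,180:460],None,fx=2.85,fy=2.85,interpolation=cv2.INTER_CUBIC))
snap('wrist','w8')"
```

```text
t 10.65 p [ 447.1 -122.9   10.8] xang 86.49 F [ 0.5 -0.1 -0.1] gap 0.004
tool mm [-15.2  -1.2  -0.4]
shim [351 190  21  25 224] [655.3 -93.7] ang 32.5 [46.4 59.6]
shim [424 190  26  31 670] [ 723.2 -255.7] ang 19.5 [ 53.4 107.6]
shim [273 229  49  32 665] [444.9 -57.7] ang 82.7 [ 35.9 107.6]
shim [351 241  37  23 453] [ 498.4 -189.8] ang 91.4 [37.6 65. ]
shim [270 278  27  26 346] [334.2 -96.3] ang 55.9 [45.4 54.2]
```

View pics/s8z.png

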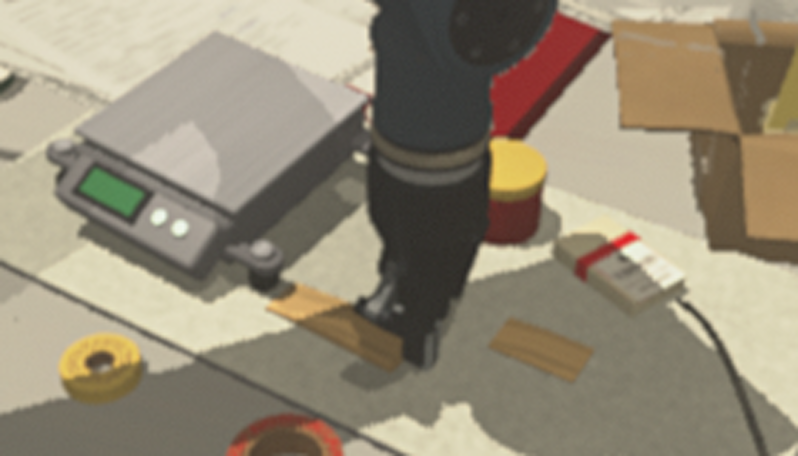

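View pics/w8.png

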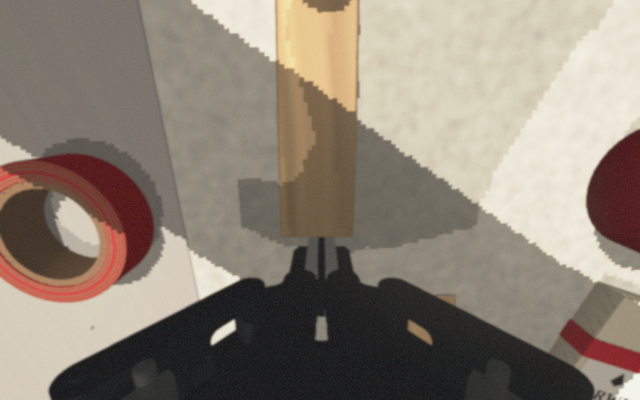

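```bash
python3 -c "
from h import *
s=pickle.load(open('w8.pkl','rb'))
print(ray(s,282,236,.018),ray(s,353,236,.018),'ball', ray(s,329,10,.02))
s=pickle.load(open('s8.pkl','rb'))
g=lambda u,v:(u/2.85+180,v/2.85+130)
print('nut',ray(s,*g(262,250),.046)[:2])
for u,v in((402,345),(390,370)): print(ray(s,*g(u,v),.018))
"
```

```text
[ 0.42866406 -0.10990501  0.018     ] [ 0.46371711 -0.11208692  0.018     ] ball [ 0.45716867 -0.01392525  0.02      ]
nut [0.45146602 0.00998096]
[ 0.4466509  -0.10957461  0.018     ]
[ 0.42216751 -0.11470747  0.018     ]
```

```bash
python3 -c "
from h import *
s=pickle.load(open('w8.pkl','rb')); print(-s['R'].T@s['t'])"
```

```text
[ 0.45159796 -0.05343112  0.15326147]
```

Request:
servo_tool:
  increments:
    - {"hand": 1, "travel": [-3, 0, 0], "yaw": 0}
    - {"hand": 1, "travel": [0, 3, 0], "yaw": 0}
    - {"hand": 1, "travel": [3, 0, 0], "yaw": 0}
    - {"hand": 1, "travel": [4, 0, 0], "yaw": 0}
    - {"hand": 1, "travel": [4, 0, 0], "yaw": 0}
    - {"hand": 1, "travel": [4, 0, 0], "yaw": 0}
    - {"hand": 1, "travel": [4, 0, 0], "yaw": 0}
    - {"hand": 1, "travel": [4, 0, 0], "yaw": 0}
    - {"hand": 1, "travel": [4, 0, 0], "yaw": 0}
    - {"hand": 1, "travel": [4, 0, 0], "yaw": 0}
    - {"hand": 1, "travel": [4, 0, 0], "yaw": 0}
    - {"hand": 1, "travel": [0, 0, 0], "yaw": 0}

```text
t: 11.95
tcp_pos: [0.4518, -0.0909, 0.0108]
tool_rot: [0.728, 0.685, -0.0, -0.001]
force: [-0.0, -0.3, -0.2]
finger_gap: -0.001
```

```bash
python3 -c "
from h import *
to(.452,-.029,.0112)
s=snap('scene','s9');shims(s)
cv2.imwrite('pics/s9z.png',cv2.resize(np.asarray(s['pixels'])[130:290,180:460],None,fx=2.85,fy=2.85,interpolation=cv2.INTER_CUBIC))
snap('wrist','w9')"
```

```text
t 11.95 p [451.8 -90.9  10.8] xang 86.48 F [-0.  -0.3 -0.2] gap -0.001
tool mm [61.8 -3.6 -0.4]
shim [342 190  30  17 290] [653.5 -84.6] ang 117.1 [43.4 64.3]
shim [424 190  26  31 669] [ 723.1 -255.7] ang 19.2 [ 53.3 107.5]
shim [270 227  39  27 558] [445.5 -36.1] ang 83.7 [36.7 89.3]
shim [351 241  37  23 456] [ 498.3 -189.8] ang 91.2 [37.8 65.4]
shim [270 278  27  26 346] [334.3 -96.1] ang 55.9 [45.2 54.7]
```

View pics/s9z.png

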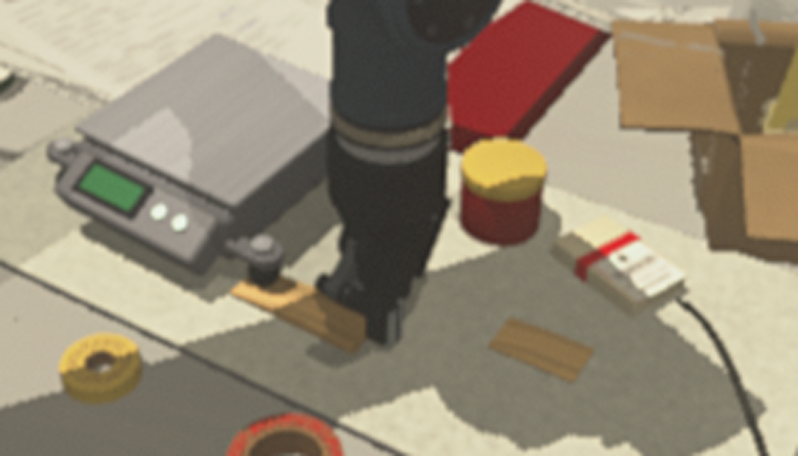

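View pics/w9.png

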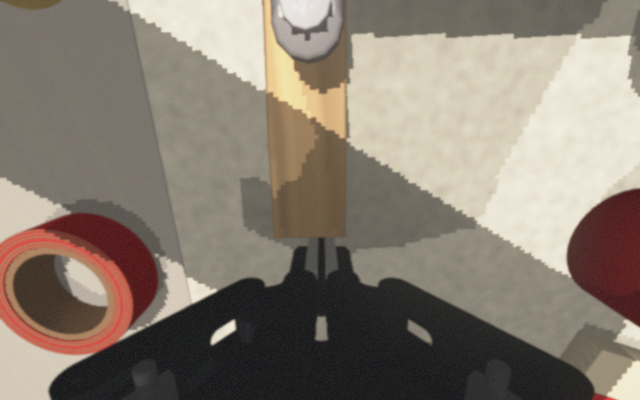

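Request:
servo_tool:
  increments:
    - {"hand": 1, "travel": [-3, 0, 0], "yaw": 0}
    - {"hand": 1, "travel": [0, -5, 0], "yaw": 0}
    - {"hand": 1, "travel": [3, 0, 0], "yaw": 0}
    - {"hand": 1, "travel": [3, 0, 0], "yaw": 0}
    - {"hand": 1, "travel": [3, 0, 0], "yaw": 0}
    - {"hand": 1, "travel": [3, 0, 0], "yaw": 0}
    - {"hand": 1, "travel": [3, 0, 0], "yaw": 0}
    - {"hand": 1, "travel": [3, 0, 0], "yaw": 0}
    - {"hand": 1, "travel": [3, 0, 0], "yaw": 0}
    - {"hand": 1, "travel": [3, 0, 0], "yaw": 0}

```text
t: 13.05
tcp_pos: [0.4486, -0.0702, 0.0108]
tool_rot: [0.729, 0.685, -0.0, -0.0]
force: [-1.2, -1.6, -0.8]
finger_gap: 0.0
```

```bash
python3 -c "
from h import *
to(.452,-.029,.0112)
s=snap('scene','s10')
cv2.imwrite('pics/s10z.png',cv2.resize(np.asarray(s['pixels'])[130:290,180:460],None,fx=2.85,fy=2.85,interpolation=cv2.INTER_CUBIC))
snap('wrist','w10')"
```

```text
t 13.05 p [448.6 -70.2  10.8] xang 86.46 F [-1.2 -1.6 -0.8] gap 0.0
tool mm [41.3  0.8 -0.4]
```

View pics/s10z.png

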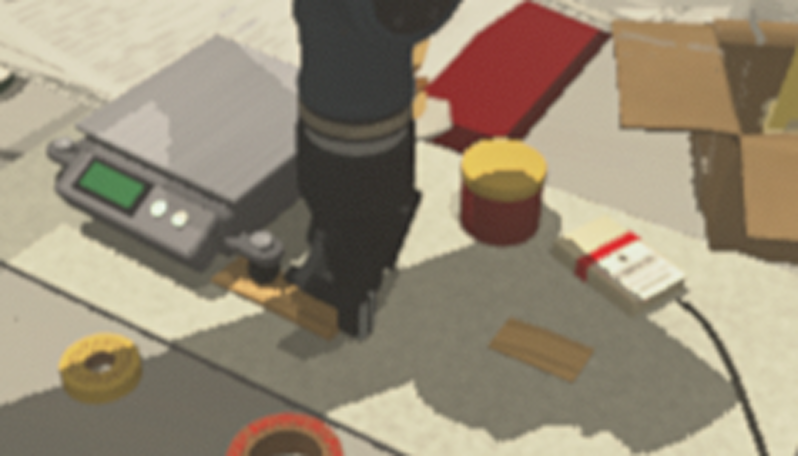

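View pics/w10.png

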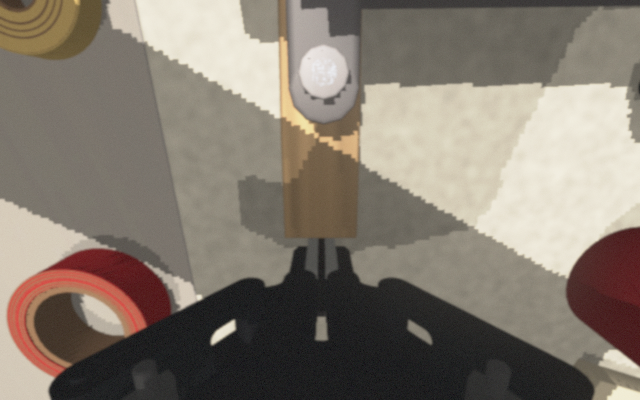

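Request:
servo_tool:
  increments:
    - {"hand": 1, "travel": [3, 0, 0], "yaw": 0}
    - {"hand": 1, "travel": [3, 0, 0], "yaw": 0}
    - {"hand": 1, "travel": [3, 0, 0], "yaw": 0}
    - {"hand": 1, "travel": [3, 0, 0], "yaw": 0}
    - {"hand": 1, "travel": [3, 0, 0], "yaw": 0}
    - {"hand": 1, "travel": [3, 0, 0], "yaw": 0}
    - {"hand": 1, "travel": [3, 0, 0], "yaw": 0}
    - {"hand": 1, "travel": [3, 0, 0], "yaw": 0}

```text
t: 13.95
tcp_pos: [0.4504, -0.0467, 0.0108]
tool_rot: [0.728, 0.685, 0.0, 0.0]
force: [-0.1, -4.8, -0.7]
finger_gap: 0.003
```

```bash
python3 -c "
from h import *
to(.452,-.029,.0112)
s=snap('scene','s11')
cv2.imwrite('pics/s11z.png',cv2.resize(np.asarray(s['pixels'])[130:290,180:460],None,fx=2.85,fy=2.85,interpolation=cv2.INTER_CUBIC))
snap('wrist','w11')"
```

```text
t 13.95 p [450.4 -46.7  10.8] xang 86.48 F [-0.1 -4.8 -0.7] gap 0.003
tool mm [17.7  0.5 -0.4]
```

View pics/s11z.png

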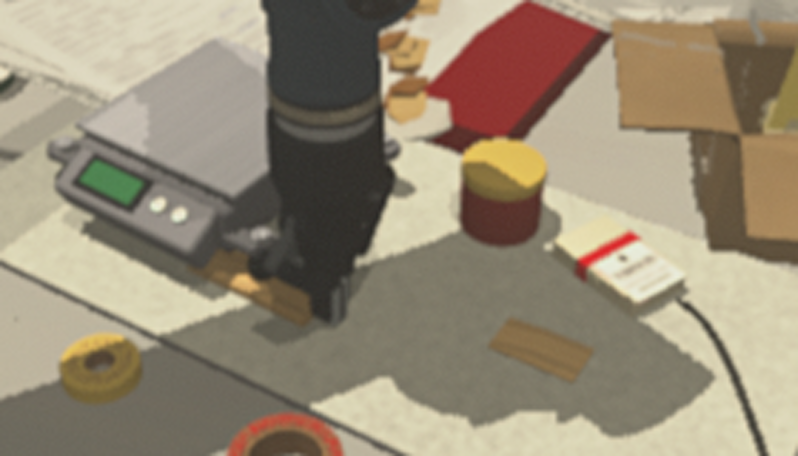

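View pics/w11.png

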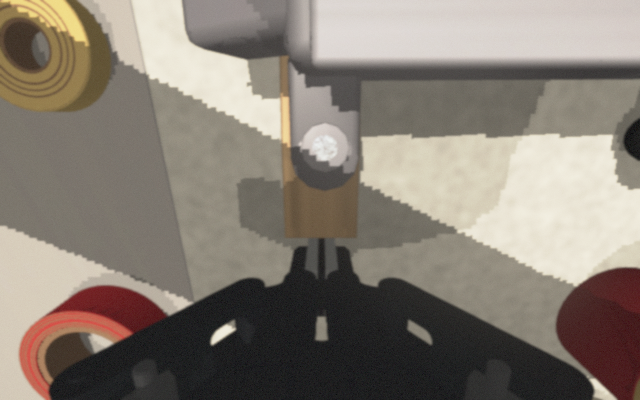

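```bash
python3 -c "
from h import *
s=pickle.load(open('w11.pkl','rb'))
print('nut',ray(s,325,147,.056),'end',ray(s,320,237,.018))
t=pickle.load(open('w10.pkl','rb'))
print('nut10',ray(t,324,72,.054))
"
```

```text
nut [0.45528941 0.01324389 0.056     ] end [ 0.45048686 -0.03468715  0.018     ]
nut10 [0.45453596 0.0125334  0.054     ]
```

```bash
python3 -c "
from h import *
s=pickle.load(open('w11.pkl','rb'))
for z in (.03,.05,.06,.08): print(z,'link',ray(s,322,278,z)[1]+.0467,'finger',ray(s,322,240,z)[1]+.0467,'lug',ray(s,325,190,z)[1]+.0467)
"
```

```text
0.03 link -0.003704101778598 finger 0.015657719962095328 lug 0.03887885644749129
0.05 link 0.008294197264808255 finger 0.02451517496997687 lug 0.04396941549872978
0.06 link 0.014293346786511382 finger 0.028943902473917635 lug 0.04651469502434902
0.08 link 0.026291645829917644 finger 0.03780135748179918 lug 0.05160525407558751
```

Request:
servo_tool:
  increments:
    - {"hand": 1, "travel": [3, 0, 0], "yaw": 0}
    - {"hand": 1, "travel": [3, 0, 0], "yaw": 0}
    - {"hand": 1, "travel": [3, 0, 0], "yaw": 0}
    - {"hand": 1, "travel": [3, 0, 0], "yaw": 0}
    - {"hand": 1, "travel": [3, 0, 0], "yaw": 0}
    - {"hand": 1, "travel": [3, 0, 0], "yaw": 0}
    - {"hand": 1, "travel": [1, 0, 0], "yaw": 0}
    - {"hand": 1, "travel": [0, 0, 0], "yaw": 0}

```text
t: 14.85
tcp_pos: [0.4512, -0.0272, 0.0108]
tool_rot: [0.729, 0.685, 0.0, -0.0]
force: [0.5, -2.9, 0.3]
finger_gap: -0.002
```

```bash
python3 -c "
from h import *
to(.452,-.029,.0112)
snap('wrist','w12')"
```

```text
t 14.85 p [451.2 -27.2  10.8] xang 86.46 F [ 0.5 -2.9  0.3] gap -0.002
tool mm [-1.7  0.9 -0.4]
```

View pics/w12.png

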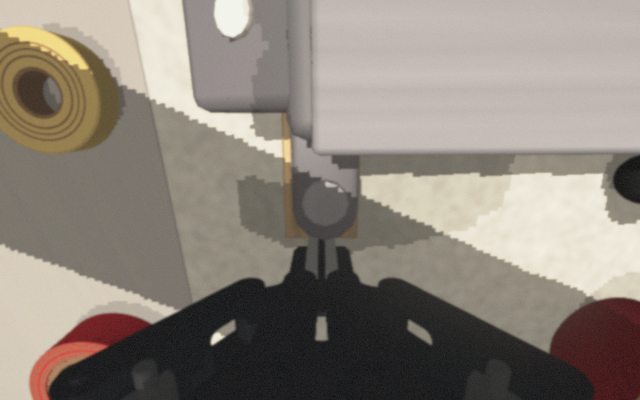

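Request:
servo_tool:
  increments:
    - {"hand": 1, "travel": [-3, 0, 0], "yaw": 0}
    - {"hand": 1, "travel": [-6, 0, 0], "yaw": 0}
    - {"hand": 1, "travel": [-10, 0, 0], "yaw": 0}
    - {"hand": 1, "travel": [-15, 0, 0], "yaw": 0}
    - {"hand": 1, "travel": [-20, 0, 0], "yaw": 0}
    - {"hand": 1, "travel": [-20, 0, -10], "yaw": 0}
    - {"hand": 1, "travel": [-20, 0, -30], "yaw": 0}
    - {"hand": 1, "travel": [-20, 0, -40], "yaw": 0}
    - {"hand": 1, "travel": [-30, 0, -40], "yaw": 0}
    - {"hand": 1, "travel": [-40, 0, -40], "yaw": 0}
    - {"hand": 1, "travel": [-40, 0, -40], "yaw": 0}
    - {"hand": 1, "travel": [-40, 0, 0], "yaw": 0}
    - {"hand": 1, "travel": [-40, -10, 0], "yaw": 0}
    - {"hand": 1, "travel": [-40, -20, 0], "yaw": 0}
    - {"hand": 1, "travel": [-40, -20, 0], "yaw": 0}
    - {"hand": 1, "travel": [-40, -20, 0], "yaw": 0}
    - {"hand": 1, "travel": [-20, -20, 0], "yaw": 0}
    - {"hand": 1, "travel": [0, 0, 0], "yaw": 0}

```text
t: 16.7
tcp_pos: [0.3312, -0.4592, 0.2012]
tool_rot: [0.731, 0.683, -0.0, -0.0]
force: [0.0, -0.1, -0.7]
finger_gap: 0.003
```

```bash
python3 -c "
from h import *
to(.452,-.029,.0112)
for n in('top','scene'):
  s=snap(n,n+'13');shims(s)
  a,b=(150,150) if n=='top' else (130,180)
  cv2.imwrite('pics/%s13z.png'%n,cv2.resize(np.asarray(s['pixels'])[a:a+160,b:b+280],None,fx=2.85,fy=2.85,interpolation=cv2.INTER_CUBIC))"
```

```text
t 16.7 p [ 331.2 -459.2  201.2] xang 86.13 F [ 0.  -0.1 -0.7] gap 0.003
tool mm [437.5  91.6 189.6]
shim [335 190  33  17 401] [ 608.2 -100.7] ang 96.3 [33. 63.]
shim [371 239  30  19 493] [ 501.6 -186.2] ang 88.7 [35.8 64.6]
shim [275 254  32  17 260] [447.4   6.8] ang 107.6 [28.7 66.2]
shim [341 190  31  26 345] [645.  -88.9] ang 25.6 [64.6 88.7]
shim [424 190  26  31 670] [ 723.  -255.8] ang 19.3 [ 53.3 107.7]
shim [270 224  19  16 193] [452.1  -3.2] ang 12.8 [31.6 38.4]
shim [351 241  38  23 455] [ 498.6 -190. ] ang 91.9 [37.9 65. ]
shim [270 275  31  29 421] [337.4 -96.3] ang 56.6 [48.8 58.3]
```

View pics/top13z.png

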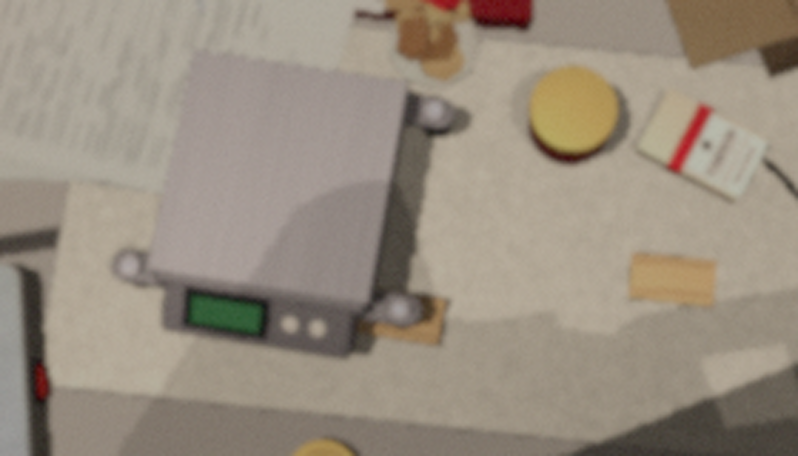

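View pics/scene13z.png

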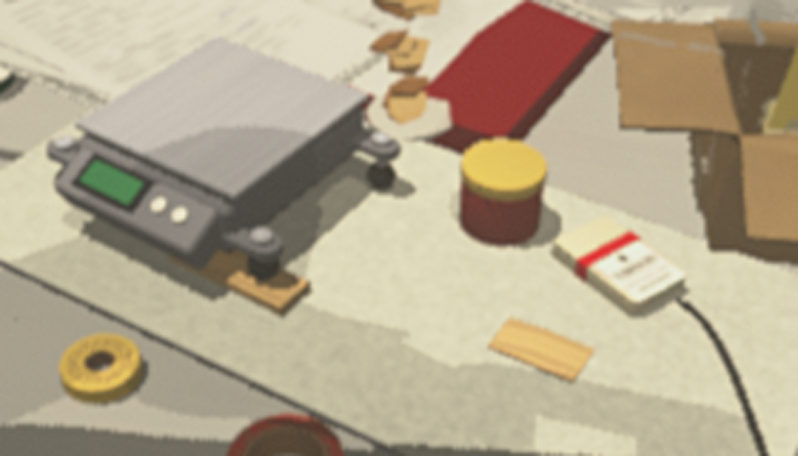

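```bash
python3 -c "
from h import *
s=pickle.load(open('top13.pkl','rb'));c=pickle.load(open('scene13.pkl','rb'))
f=lambda u,v:(u/2.85+150,v/2.85+150)
g=lambda u,v:(u/2.85+180,v/2.85+130)
print('end',ray(s,*f(447,300),.018),ray(s,*f(441,343),.018))
print('endscene',ray(c,*g(308,287),.018),ray(c,*g(285,312),.008))
A=ray(s,*f(399,309),.056);B=ray(s,*f(130,264),.056);C=ray(s,*f(436,113),.056)
print('nuts',A,B,C,np.linalg.norm(B-A),np.linalg.norm(C-A))
def tri(p,q):
    M=[]
    for k,(u,v) in((s,p),(c,q)):
        P=np.diag([1.,1,1])@np.array([[k['fx'],0,k['cx']],[0,k['fy'],k['cy']],[0,0,1]])@np.c_[k['R'],k['t']]
        M.append((P,np.array([[u],[v]],float)))
    X=cv2.triangulatePoints(M[0][0],M[1][0],M[0][1],M[1][1]);return (X[:3]/X[3]).ravel()
print('tri nuts',tri(f(399,309),g(262,236)),tri(f(130,264),g(65,146)),tri(f(436,113),g(381,145)))
# platter corners
print('platter',[tri(f(*a),g(*b)).round(4) for a,b in(((365,303),(235,197)),((153,272),(77,126)),((409,82),(372,98)),((196,54),(217,38)))])
"
```

```text
end [ 0.46749476 -0.01824476  0.018     ] [ 0.43496678 -0.01723168  0.018     ]
endscene [ 0.46163314 -0.02180821  0.018     ] [ 0.43986732 -0.01637421  0.008     ]
nuts [0.45358274 0.01409239 0.056     ] [0.46635279 0.21332875 0.056     ] [0.60189732 0.00337818 0.056     ] 0.19964518477858917 0.14870107251327927
tri nuts [0.45433394 0.01324352 0.05539072] [0.46749454 0.21426046 0.05062726] [0.60360754 0.0036083  0.0496404 ]
platter [array([0.4539, 0.0353, 0.0816]), array([0.4599, 0.1878, 0.0836]), array([0.6182, 0.023 , 0.0795]), array([0.6223, 0.1807, 0.0838])]
```

```bash
python3 -c "
from h import *
manip.sign_off(); print(manip.sense()['t'])"
```

```text
the job is handed in; nothing more can be done
the job is handed in; nothing more can be done
```

The taller shim is now under the short foot, and the job was handed in at about 17 s of robot time. With the fingers shut, I pushed the shim sideways into line with the foot. I then pushed its thick end along the scale's +y until the foot was on the level part.

**Last checks, from the top and scene pictures with the arm withdrawn:**
- **Foot on shim:** the foot is about 31 mm from the shim's thick end, so about 19 mm short of the ramp. It is about 3 mm off the shim's centreline.
- **Level:** the four platter corners came out at 79.5 to 83.8 mm high. These don't show the 10–20 mm differences of the starting lean, but my hand-picked points are only good to a few millimetres. They also read below the 86 mm expected, and the three nut heights read 49.6 to 55.4 mm. The levelness therefore rests mostly on the foot standing on the 10 mm level part.
- **Scale's place:** the foot's nut points moved about 2 to 4 mm from start to finish. That is about what un-leaning would give; I did not separate out any small slide.
- **Other things:** the lower shim is unmoved, at (0.502, -0.186) m before and after. The tin and tags look unmoved in the pictures; I did not measure them.
- **Contact and force:** the highest force I read was about 5 N, at the ends of moves. The fingers kept about 13 mm clear of the scale's lug, and the gripper was clear of everything at hand-in.

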